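# Set up the dry bath: close up the blocks, fill the bead well, rack the spatulas

## Robot

A 7-joint arm with a two-finger parallel gripper is mounted at the origin on the work surface. World frame = base frame: x ahead of the robot, y to its left, z up, the work surface at z = 0. Lengths are in m, angles in rad, forces in N, time in s.
With the tool pointing down it reaches from about 0.4 to 0.85 m from the base axis. Payload 6.9 kg.
Tool frame: the origin (TCP) lies at the very end of the fingers, on their centre line; the grasp point (between the pads) lies 19 mm behind it; z points along the fingers, y is the line along which they close (so a half turn about z gives the same grasp; the last joint's range is limited). The gripper opens to 85 mm and grips with 20 to 120 N. Pads are 22 mm wide; open, the fingers measure 114 mm over their backs; the gripper's body (76 mm by 85 mm) begins 54 mm behind the grasp point. The pads swing forward as they close: fully open they stand 13 mm farther back than shut.
Start: joints at [0.105, 0.507, -0.238, 1.5, 0.126, 1.149, -0.155], TCP at [0.625, -0, 0.231] pointing down, gripper open.
Joint ranges: [-3.08, 3.08], [-0.24, 2.05], [-1.43, 1.35], [0, 2.5], [-1.52, 4.66], [0.17, 1.96], [-2.89, 2.89]. Speed limits (rad/s): [2.39, 2.39, 3.14, 3.14, 3.14, 3.14, 3.14].

## Interface

Orientations are given as a unit quaternion [w, x, y, z].
In Python, from station import ctrl gives the robot as it stands. Calls block until the motion is done:
- ctrl.movep(position, orientation): joint-space move of the TCP to a pose.
- ctrl.movel(position, frame=None, max_speed=0.15): straight line of the TCP; frame=None keeps the orientation; max_speed is the mean speed in m/s.
- ctrl.set_joints(angles): joint-space move.
- ctrl.ungrasp() and ctrl.close_gripper(force=None): open the fingers fully, or close them until they stop; force is the grip in N (None keeps the last).
- ctrl.pause(seconds).
- ctrl.ik(position, orientation): joint angles nearest the present ones, or None.
- ctrl.get_state(): the state.
- ctrl.grab_frame(name): name is "scene" or "side" or "wrist"; returns the picture (400x640x3 uint8, blue, green, red); there is no depth.
- ctrl.camera_info(name): a dict with "mtx" (3x3 intrinsics, pixels), "R" (3x3) and "t" (3): a world point X has camera coordinates R X + t; the wrist camera has in their place "hand_eye" (4x4, takes a point from camera to tool coordinates, whose origin is the TCP and whose axes are the flange's). Camera axes: x right, y down, z forward; pixel columns grow to the right and rows downward; lengths in m; the calibration is good to about 2 mm. The wrist camera is an equidistant fisheye: a pixel r from the principal point sees the ray r / f radians off the axis. A picture is of the moment at which its call begins: read the wrist's pose just before it. camera_info takes no time and is no camera call.
A pose or a line that the arm cannot do raises ctrl.Unreachable and nothing moves.
- ctrl.close_job(): hands the job in; it is judged then, once.
The state is a dict: "time": time; "qpos": joint angles; "qd": joint speeds; "tau": joint torques, N m; "tcp_pos": TCP position; "eef_rot": TCP orientation; "contact_force": force on the tool from outside, world axes, zero at the start; "wrist_torque": the same for the moment, N m; "width": finger opening in m; "gripper_force": force on a finger pad.
Only numpy, scipy, OpenCV 4.12 (cv2) and the standard library are available. Lean on these libraries where they do the work, as an engineer would, in place of code of your own. Each camera call takes 0.05 s, during which the arm holds its last target. There are 200 camera calls.

## Task

Get the dry bath ready. First push the two loose heating blocks along the heater's deck flush against its fixed end block, square and in one straight row without gaps; only then tip all the beads out of the scoop through the green funnel into the well, and stand the scoop back upright on its blue mat. Slide every spatula lying on the bench blade first and fully home into a slot of the white rack (whenever you like), and leave the other things on the bench where they are.

Things in the scene. Friction and masses are not known exactly. Their poses are not given: they have to be found in the camera images.
- heater: Dry-bath heater, fixed. Grey bare deck 320 x 150 mm without rims, surface at z = 20 mm; origin under the deck's centre at bench level, x along the deck. Its fixed aluminium block (64 x 46 x 55 mm) stands on the deck at the +x end, centred at x = +128, y = 0 (near face x = +96 mm); a white control box 85 mm tall stands behind it.
- block_a: Loose aluminium heating block with dark holes in its top, 64 mm along its x, 46 mm along its y, 55 mm tall, about 0.3 kg. Origin: centre of its underside. Starts on the heater's deck. Same as block_b; they may stand in either order, either way round.
- block_b: Loose aluminium heating block, exactly like block_a.
- well: Bead well, fixed: black base 110 x 110 x 10 mm; on it a narrow clear tube (inside diameter 48 mm, inside floor at z = 13 mm) that carries a wide green funnel from z = 85 mm (inside diameter 48 mm) to its mouth at z = 147 mm (inside diameter 142 mm, outside 148 mm). Origin: on the tube's axis, at bench level.
- mat: Flat blue mat, fixed, 170 x 130 x 4 mm (x, y, z): the scoop's place. Origin: centre of its underside, at bench level.
- scoop: Steel scoop, 0.2 kg, 80 mm wide (y). Floor 3 mm thick; walls 36 mm high at sides and back; open in front (-x): ramp from x = -30 mm up to the lip at x = -64, z = 14 mm. Origin: underside of the floor. Handle: black upright plate at the back, x +60 to +74 mm, 50 mm wide, top at z = 95 mm; grip it along the scoop's x at about z = 70 mm. Tipped 60 degrees front down it empties.
- spout (a point): Middle of the scoop's front lip (scoop frame x = -64, z = +14 mm).
- rack: White rack, fixed. Three slots side by side, blue marks on the roof above them, open to -x, at y = -75, 0, +75 mm. Origin: bench level under the middle slot's mouth; x points into the slots. Each is 55 mm wide, 77 mm deep (x 0 to +77), from z = 12 (floor) to 28 mm (roof underside; top at 36). The floor runs on in front as a ledge to x = -40 mm, carrying the handle.
- spatula1: Flat spatula, red handle, lying on the bench (may be absent), 0.08 kg. Steel blade 85 mm long (x 0 to +85), 45 mm wide, 5 mm thick; handle 80 mm long (x -80 to 0), 20 mm wide, 20 mm high (too high for a slot); undersides level. Origin: on the underside where blade meets handle; x points to the blade's tip, z up. Centre of mass near x = -10 mm.
- spatula1_tip (a point): Middle of the end of the red spatula's blade (x = +85 mm, half-way through its thickness).
- spatula2: Flat spatula, blue handle, lying on the bench (may be absent), 0.08 kg. Steel blade 85 mm long (x 0 to +85), 45 mm wide, 5 mm thick; handle 80 mm long (x -80 to 0), 20 mm wide, 20 mm high (too high for a slot); undersides level. Origin: on the underside where blade meets handle; x points to the blade's tip, z up. Centre of mass near x = -10 mm.
- spatula2_tip (a point): Middle of the end of the blue spatula's blade (x = +85 mm, half-way through its thickness).
- spatula3: Flat spatula, yellow handle, lying on the bench (may be absent), 0.08 kg. Steel blade 85 mm long (x 0 to +85), 45 mm wide, 5 mm thick; handle 80 mm long (x -80 to 0), 20 mm wide, 20 mm high (too high for a slot); undersides level. Origin: on the underside where blade meets handle; x points to the blade's tip, z up. Centre of mass near x = -10 mm.
- spatula3_tip (a point): Middle of the end of the yellow spatula's blade (x = +85 mm, half-way through its thickness).
- bead1: Brass-coloured thermal bead, a pill shape 26 mm long, 20 mm diameter, about 18 g, lying loose in the scoop at the start (may be absent). Origin: on its skin, half-way along; 10 mm below its axis as it lies at the start.
- bead2: Brass-coloured thermal bead, a pill shape 26 mm long, 20 mm diameter, about 18 g, lying loose in the scoop at the start (may be absent). Origin: on its skin, half-way along; 10 mm below its axis as it lies at the start.
- bead3: Brass-coloured thermal bead, a pill shape 26 mm long, 20 mm diameter, about 18 g, lying loose in the scoop at the start (may be absent). Origin: on its skin, half-way along; 10 mm below its axis as it lies at the start.
- bead4: Brass-coloured thermal bead, a pill shape 26 mm long, 20 mm diameter, about 18 g, lying loose in the scoop at the start (may be absent). Origin: on its skin, half-way along; 10 mm below its axis as it lies at the start.
- bead5: Brass-coloured thermal bead, a pill shape 26 mm long, 20 mm diameter, about 18 g, lying loose in the scoop at the start (may be absent). Origin: on its skin, half-way along; 10 mm below its axis as it lies at the start.
- bead6: Brass-coloured thermal bead, a pill shape 26 mm long, 20 mm diameter, about 18 g, lying loose in the scoop at the start (may be absent). Origin: on its skin, half-way along; 10 mm below its axis as it lies at the start.
- reagent_bottle: Amber reagent bottle, 60 mm diameter, 150 mm tall; a bystander standing loose on the bench. Origin: centre of its underside.
- specimen_jar: Clear specimen jar with a red cap, 56 mm diameter, 70 mm tall; a bystander standing loose on the bench. Origin: centre of its underside.
- slide_box: Orange slide box 100 x 80 x 35 mm; a bystander standing loose on the bench. Origin: centre of its underside.
- steel_pot: Steel cylinder, 64 mm diameter, 60 mm tall; a bystander standing loose on the bench. Origin: centre of its underside.

How it is judged:
On the way, in this order (a step that is already met when the one before it is completed fails the run):
1. both blocks stand flush in a straight row against the heater's end block (y of block_a in the frame of heater between -0.007 and 0.007 m and z of each of block_a, block_b in the frame of heater below 0.025 m and angle between the x axis of each of block_a, block_b and the x axis of heater, either way round below 0.07 rad and angle between each of block_a, block_b's own z axis and vertical below 0.06 rad and y of block_b in the frame of heater between -0.007 and 0.007 m and horizontal distance between block_a and block_b below 0.0675 m and x of any of block_a, block_b in the frame of heater above 0.0605 m), for 0.2 s.
2. the scoop is brought over the funnel (horizontal distance between spout and well below 0.1 m and height (world z) of scoop above 0.12 m), for 0.1 s.
3. all the beads have gone down the funnel into the tube (horizontal distance between each of bead1, bead2, bead3, bead4, bead5, bead6 and well below 0.027 m and height (world z) of each of bead1, bead2, bead3, bead4, bead5, bead6 below 0.092 m), for 0.2 s.
At the end, for the whole second after the job is handed in: Blocks on the deck in a row against the fixed block: gaps up to 3.5 mm, within 7 mm of the centre line and 0.07 rad of square; every bead in the tube; scoop upright within 45 mm of the mat's centre; every blade tip in a slot within 7 mm of its end; all at rest (all of step 1 and all of step 3 and linear speed of each of block_a, block_b, scoop, spatula1, spatula2, spatula3 below 0.02 m/s and horizontal distance between scoop and mat below 0.045 m and angle between scoop's own z axis and vertical below 0.08 rad and height (world z) of scoop below 0.012 m and x of spatula1_tip in the frame of rack between 0.07 and 0.082 m and y of spatula1_tip in the frame of rack between -0.11 and 0.11 m and height (world z) of each of spatula1_tip, spatula2_tip, spatula3_tip below 0.03 m and angle between each of spatula1, spatula2, spatula3's own z axis and vertical below 0.12 rad and x of spatula2_tip in the frame of rack between 0.07 and 0.082 m and y of spatula2_tip in the frame of rack between -0.11 and 0.11 m and x of spatula3_tip in the frame of rack between 0.07 and 0.082 m and y of spatula3_tip in the frame of rack between -0.11 and 0.11 m); the robot touches nothing.
It fails at once if the reagent bottle is knocked or moved by more than 30 mm (distance of reagent_bottle from where it was at the start of the episode above 0.03 m or angle between reagent_bottle's own z axis and vertical above 0.5 rad).
It fails at once if the specimen jar is knocked or moved by more than 30 mm (distance of specimen_jar from where it was at the start of the episode above 0.03 m or angle between specimen_jar's own z axis and vertical above 0.5 rad).
It fails at once if the slide box is knocked or moved by more than 30 mm (distance of slide_box from where it was at the start of the episode above 0.03 m or angle between slide_box's own z axis and vertical above 0.5 rad).
It fails at once if the steel pot is knocked or moved by more than 30 mm (distance of steel_pot from where it was at the start of the episode above 0.03 m or angle between steel_pot's own z axis and vertical above 0.5 rad).
Of bead1, bead2, bead3, bead4, bead5, bead6 only 4 to 6 are there at a start; the rules pass over those that are not, and their reading is None.
Of spatula1, spatula2, spatula3 only 2 to 3 are there at a start; the rules pass over those that are not, and their reading is None.
At some moment in a run one of block_a, block_b, spatula1, spatula2, spatula3 may be knocked a few centimetres aside while the robot is not near it.
It also fails if it takes over 208 s, if anything falls off the work surface, if the arm or the gripper's body presses on something with over 40 N, if the wrist force passes 120 N, or if a joint passes its speed limit or range.

## Working session

There is one attempt and no reset: what is moved stays moved. The work goes in short steps, each a Python script; the robot and the scene stay as the last script left them, time stands still between calls to the robot, and variables do not carry over. Pictures are saved under pics/ and viewed, at most 14 in all, crops included, and the job is handed in when it is done.

```bash
mkdir -p pics; ls
python3 - <<'E'
from station import ctrl
import cv2,numpy as np
np.set_printoptions(precision=4,suppress=True)
for n in("scene","side","wrist"):
    cv2.imwrite(f"pics/{n}0.png",ctrl.grab_frame(n)); print(n,ctrl.camera_info(n))
print(ctrl.get_state())
E
```

```text
pics
station.py
scene {'mtx': array([[423.9618,   0.    , 315.1671],
       [  0.    , 423.9618, 203.905 ],
       [  0.    ,   0.    ,   1.    ]]), 'R': array([[ 0.3371,  0.9413, -0.0159],
       [ 0.665 , -0.2501, -0.7037],
       [-0.6664,  0.2266, -0.7103]]), 't': array([-0.1516, -0.3604,  1.7556])}
side {'mtx': array([[366.6637,   0.    , 314.9515],
       [  0.    , 366.6637, 197.9228],
       [  0.    ,   0.    ,   1.    ]]), 'R': array([[-0.9495, -0.3135,  0.0145],
       [-0.2376,  0.6876, -0.6861],
       [ 0.2051, -0.6549, -0.7273]]), 't': array([0.5553, 0.2216, 1.0083])}
wrist {'mtx': array([[309.7069,   0.    , 320.9227],
       [  0.    , 309.7069, 198.6444],
       [  0.    ,   0.    ,   1.    ]]), 'hand_eye': array([[-0.0002, -0.9613, -0.2753,  0.0687],
       [ 1.    ,  0.    , -0.0008,  0.0003],
       [ 0.0008, -0.2753,  0.9613, -0.1432],
       [ 0.    ,  0.    ,  0.    ,  1.    ]])}
{'time': 0.15, 'qpos': array([ 0.1055,  0.5082, -0.2375,  1.5009,  0.1257,  1.1489, -0.1548]), 'qd': array([-0.0006, -0.0015,  0.0002, -0.0025,  0.0007,  0.    , -0.0004]), 'tau': array([ -0.0015, -62.101 ,  -2.1887, -24.9841,   0.0127,   0.0091,
         0.    ]), 'tcp_pos': array([ 0.6246, -0.0001,  0.2306]), 'eef_rot': array([-0.0005,  0.7071,  0.7071, -0.0005]), 'contact_force': array([-0.4496, -0.7491,  0.3544]), 'wrist_torque': array([0.0132, 0.0316, 0.0315]), 'gripper_force': 0.0, 'width': 0.08498970611046175}
```

View pics/scene0.png

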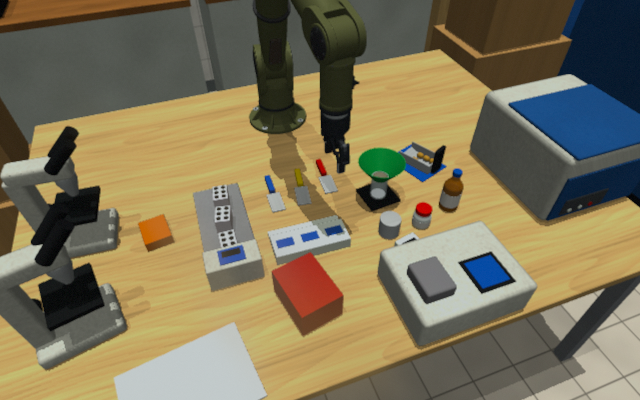

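View pics/side0.png

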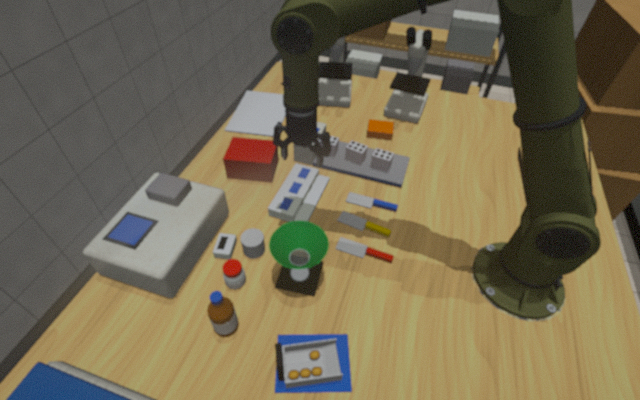

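View pics/wrist0.png

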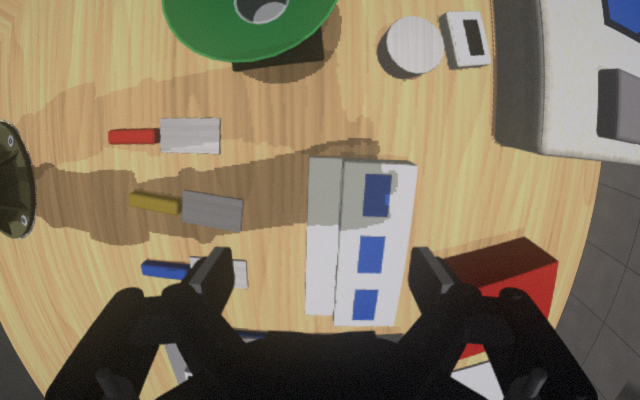

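The scene shows the heater lower-left, with blocks at about (220,193), (222,214) and the fixed one at (227,238). The rack is at (310,240), and the three spatulas (blue, yellow, red) point blade-first towards it. The funnel is at (382,165), and the scoop stands on its mat at (425,158). The side view shows about 4 beads at (315,365). Bystanders are the pot, jar, bottle and slide box, plus scenery.

```bash
cat > h.py <<'E'
from station import ctrl
import cv2,numpy as np
from scipy.spatial.transform import Rotation as Ro
np.set_printoptions(precision=4,suppress=True)
def rot(q): q=np.array(q); return Ro.from_quat(q[[1,2,3,0]]).as_matrix()
def quat(R): q=Ro.from_matrix(R).as_quat(); return q[[3,0,1,2]]
def down(yaw):
    "tool down, tool y axis (closing line) at angle yaw in world"
    y=np.array([np.cos(yaw),np.sin(yaw),0]); z=np.array([0,0,-1.]); return quat(np.c_[np.cross(y,z),y,z])
class View:
    def __init__(s,name):
        s.n=name; s.c=ctrl.camera_info(name); st=ctrl.get_state(); s.im=ctrl.grab_frame(name)
        if name=="wrist":
            T=np.eye(4);T[:3,:3]=rot(st["eef_rot"]);T[:3,3]=st["tcp_pos"]; W=T@s.c["hand_eye"]; s.R=W[:3,:3];s.o=W[:3,3]
        else: s.R=s.c["R"].T; s.o=-s.R@s.c["t"]
    def ray(s,px):
        K=s.c["mtx"];p=np.atleast_2d(np.asarray(px,float)); d=(p-K[:2,2])/[K[0,0],K[1,1]]
        if s.n=="wrist":
            r=np.linalg.norm(d,axis=1,keepdims=True)+1e-9; d=np.c_[d/r*np.sin(r),np.cos(r)]
        else: d=np.c_[d,np.ones(len(d))]
        return d@s.R.T
    def plane(s,px,z):
        d=s.ray(px); return (s.o+d*((z-s.o[2])/d[:,2])[:,None])[:,:2]
    def proj(s,X):
        K=s.c["mtx"]; v=(np.atleast_2d(X)-s.o)@s.R
        if s.n=="wrist":
            q=np.linalg.norm(v[:,:2],axis=1,keepdims=True)+1e-9; d=v[:,:2]/q*np.arctan2(q,v[:,2:])
        else: d=v[:,:2]/v[:,2:]
        return d*[K[0,0],K[1,1]]+K[:2,2]
    def mask(s,name):
        b,g,r=[s.im[...,i].astype(int) for i in range(3)]
        m={"red":(r>110)&(g<60)&(b<60),"yellow":(r>90)&(g>70)&(b<50)&(abs(r-g)<50),"blue":(b>110)&(r<70)&(g<110)&(b-g>60),
           "green":(g>70)&(r<50)&(b<100),"orange":(r>180)&(g>80)&(g<140)&(b<60)}[name]
        return cv2.morphologyEx(m.astype(np.uint8),cv2.MORPH_OPEN,np.ones((2,2),np.uint8))
    def blobs(s,name,amin=40):
        n,l,st,c=cv2.connectedComponentsWithStats(s.mask(name))
        return [(int(st[i,4]),c[i],l==i) for i in range(1,n) if st[i,4]>=amin]
def pts(m): return np.argwhere(m)[:,::-1].astype(float)
E
python3 - <<'E'
from h import *
for n,zs in(("wrist",.02),("scene",.02),("side",.02)):
    v=View(n)
    for c in("red","yellow","blue","green","orange"):
        for a,p,m in v.blobs(c): print(n,c,a,p,v.plane(p,zs))
v=View("scene")
print(v.plane([(220,193),(222,214),(227,238)],.075), v.plane([(197,188),(242,180),(262,280)],.02),v.plane([(438,158)],.08),v.plane([(390,220),(423,210),(452,175),(405,242)],.06))
E
```

```text
wrist red 1601 [530.0319 286.5472] [[ 0.9625 -0.1805]]
wrist red 207 [472.9179 350.5749] [[ 0.8842 -0.303 ]]
wrist yellow 86 [154.3023 197.5581] [[ 0.4046 -0.0314]]
wrist blue 807 [625.9975  13.2639] [[1.1529 0.3015]]
wrist blue 199 [367.7588 254.5176] [[ 0.6841 -0.107 ]]
wrist blue 192 [376.3438 260.8073] [[ 0.696  -0.1164]]
wrist blue 345 [163.8493 273.0377] [[ 0.3974 -0.1446]]
wrist blue 553 [365.3635 305.4304] [[ 0.686  -0.1872]]
wrist green 343 [222.9446   7.4344] [[0.5091 0.2011]]
wrist green 49 [295.1633   2.4286] [[0.595  0.2001]]
scene red 68 [321.7206 167.3088] [[0.387  0.0473]]
scene red 143 [424.6364 209.0559] [[0.6935 0.2814]]
scene red 1399 [314.9149 279.9986] [[ 0.8256 -0.135 ]]
scene yellow 1700 [61.6812  7.9882] [[-1.5779 -0.9157]]
scene yellow 53 [426.3019 158.0755] [[0.4722 0.4158]]
scene yellow 124 [299.2661 177.7258] [[ 0.4113 -0.044 ]]
scene yellow 70 [362.6429 204.4   ] [[0.6056 0.1065]]
scene yellow 73 [573.0822 215.6027] [[0.879  0.6952]]
scene yellow 95 [166.3684 241.9368] [[ 0.5438 -0.5049]]
scene blue 188 [418.4787 173.9149] [[0.5381 0.347 ]]
scene blue 70
[... 339 characters left out ...]
2] [[ 0.4819 -0.5333]]
side red 998 [251.5251 151.6473] [[ 0.9053 -0.2342]]
side red 127 [379.9764 254.9843] [[0.3728 0.0598]]
side red 223 [232.7713 268.5605] [[0.7429 0.2327]]
side yellow 231 [379.0216 229.8571] [[ 0.3933 -0.0281]]
side yellow 44 [295.0682 375.5682] [[0.4874 0.4357]]
side blue 57 [385.5789 204.5789] [[ 0.3939 -0.1356]]
side blue 77 [216.5195 297.4156] [[0.7427 0.323 ]]
side blue 1224 [322.5809 365.8742] [[0.4361 0.3968]]
side green 1680 [299.5345 243.0095] [[0.6008 0.094 ]]
[[ 0.4509 -0.3164]
 [ 0.5434 -0.3278]
 [ 0.6414 -0.3324]] [[ 0.3385 -0.383 ]
 [ 0.3528 -0.2315]
 [ 0.7751 -0.2712]] [[0.5469 0.4055]] [[0.7288 0.137 ]
 [0.7268 0.2489]
 [0.6198 0.4183]
 [0.8194 0.1383]]
```

Run:
```python
from h import *
import pickle
out={}
for n,p in(("spat",(.47,-.10,.25)),("heat",(.5,-.40,.25)),("scoop",(.50,.33,.27))):
    try: ctrl.movep(np.array(p),down(0))
    except ctrl.Unreachable: print("unreach",n); continue
    v=View("wrist"); v2=None
    cv2.imwrite(f"pics/w_{n}.png",v.im); out[n]=v
    print(n,v.o,ctrl.get_state()["time"],ctrl.get_state()["qpos"])
out["scene"]=View("scene"); out["side"]=View("side")
pickle.dump(out,open("v.pkl","wb"))
```

```text
spat [ 0.4708 -0.0311  0.3937] 1.1667 [ 0.3433  0.2684 -0.2427  1.8333  0.0731  1.0472  0.0736]
heat [ 0.5012 -0.3293  0.3932] 2.375 [ 0.7022  0.5133 -0.1168  1.4278  0.0597  1.2041  0.5822]
scoop [0.5011 0.3977 0.413 ] 5.0083 [-0.3035  0.466  -0.5112  1.5055  0.2357  1.2319 -0.8496]
```

View pics/w_spat.png

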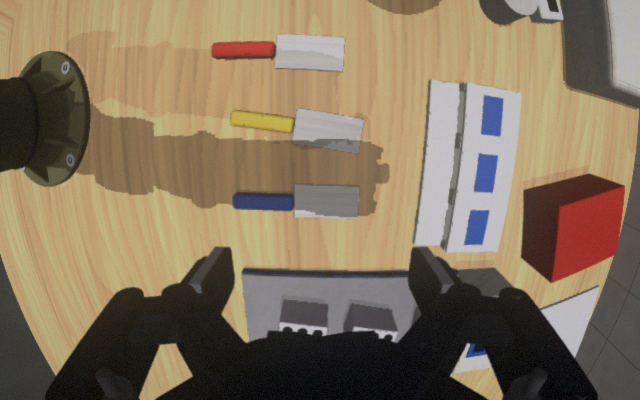

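View pics/w_heat.png

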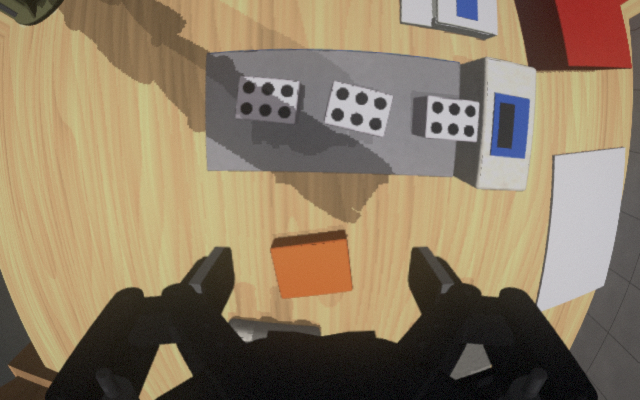

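View pics/w_scoop.png

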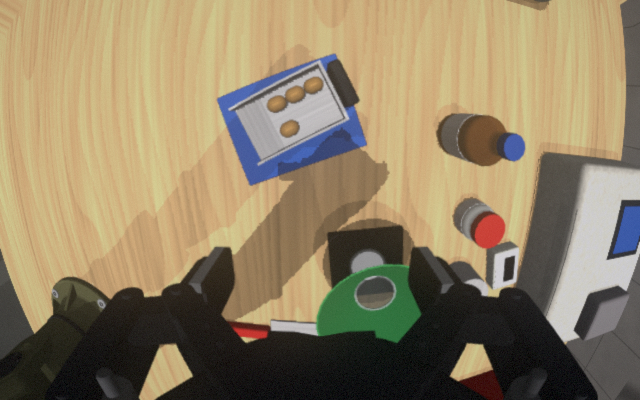

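```bash
cat > m.py <<'E'
from h import *
def holes(v,roi,z=.075,thr=75):
    x0,y0,x1,y1=roi; g=cv2.cvtColor(v.im,cv2.COLOR_BGR2GRAY)[y0:y1,x0:x1]
    n,l,st,c=cv2.connectedComponentsWithStats((g<thr).astype(np.uint8))
    h,w=g.shape
    return np.array([c[i]+[x0,y0] for i in range(1,n) if 50<st[i,4]<350 and st[i,0]>0 and st[i,1]>0 and st[i,0]+st[i,2]<w and st[i,1]+st[i,3]<h and .6<st[i,2]/st[i,3]<1.6])
def grid(P):
    c=P.mean(0); a=np.linalg.svd(P-c)[2][0]; a=a*np.sign(a[0]); return c,np.arctan2(a[1],a[0]),np.ptp((P-c)@a)
def gray(v,roi,smax=60,dark=60):
    x0,y0,x1,y1=roi; hsv=cv2.cvtColor(v.im,cv2.COLOR_BGR2HSV); m=np.zeros(v.im.shape[:2],np.uint8)
    s=(hsv[...,1]<smax)&(hsv[...,2]>dark); m[y0:y1,x0:x1]=s[y0:y1,x0:x1]
    n,l,st,c=cv2.connectedComponentsWithStats(m); return l==1+np.argmax(st[1:,4])
def rect(P):
    r=cv2.minAreaRect((P*1000).astype(np.float32)); return np.array(r[0])/1000,np.array(r[1]),r[2]
E
python3 - <<'E'
from m import *
import pickle
V=pickle.load(open("v.pkl","rb"))
v=V["heat"]
for roi in((232,70,304,128),(322,76,394,140),(420,90,480,142)):
    P=holes(v,roi); print("block",len(P),*grid(v.plane(P,.075)))
print("deck",v.plane([(207,53),(207,170),(460,177)],.02))
v=V["spat"]
for c,roi,h in(("red",(274,25,355,75),(205,35,277,65)),("yellow",(290,98,370,160),(225,100,298,140)),("blue",(291,175,365,222),(225,185,297,215))):
    m=gray(v,roi,70); print(c,"blade",rect(v.plane(pts(m),.005)))
    b,g,r=[v.im[...,i].astype(int) for i in range(3)]; mm=np.zeros(m.shape,bool)
    x0,y0,x1,y1=h; s={"red":(r>2*g),"yellow":(r>2.5*b)&(g>2.2*b)&(g>.75*r),"blue":b>r*1.5}[c]; mm[y0:y1,x0:x1]=s[y0:y1,x0:x1]
    print("  handle",rect(v.plane(pts(mm),.02)))
print("rackledge",v.plane([(430,81),(415,245)],.012),"roof",v.plane([(466,84),(447,249),(520,93),(497,252)],.036))
m=v.mask("blue"); 
for a,p,_ in v.blobs("blue",200): print("mark",a,p,v.plane(p,.036))
v=V["scoop"]
b,g,r=[v.im[...,i].astype(int) for i in range(3)]
m=np.zeros(b.shape,bool); m[45:190,210:375]=(b>1.6*r)[45:190,210:375]
print("mat",rect(v.plane(pts(m),.004)))
m=np.zeros(b.shape,bool); m[50:115,325:362]=(np.max(v.im,2)<45)[50:115,325:362]
print("handle",rect(v.plane(pts(m),.095)), pts(m).min(0),pts(m).max(0))
for n in("scene","side"):
    w=V[n]; a,p,m=max(w.blobs("green"),key=lambda t:t[0]); cn=max(cv2.findContours(m.astype(np.uint8),0,2)[0],key=len)
    e=cv2.fitEllipse(cv2.convexHull(cn)); print(n,e,w.plane(e[0],.147))
    if n=="scene": w0=w
print("tube hole (376,294)@.085",v.plane((376,293),.085), "base corners",v.plane([(328,233),(403,227)],.01))
c=v.im[40:200,200:420]; cv2.imwrite("pics/sc.png",cv2.resize(c,None,fx=3.5,fy=3.5,interpolation=cv2.INTER_CUBIC))
E
```

```text
block 6 [ 0.445  -0.3145] -0.1279321026532775 0.040187514761501876
block 6 [ 0.5396 -0.3244] -0.2279841406698979 0.04034372711085306
block 6 [ 0.6442 -0.3299] -0.013557112837410932 0.04035633553256866
deck [[ 0.3598 -0.2484]
 [ 0.3553 -0.3977]
 [ 0.6846 -0.4054]]
red blade (array([0.4566, 0.046 ]), array([45.8769, 85.7439]), 86.434326171875)
  handle (array([0.3753, 0.0507]), array([18.0421, 77.4533]), 87.04410552978516)
yellow blade (array([ 0.4791, -0.0538]), array([45.8925, 85.743 ]), 80.4185562133789)
  handle (array([ 0.3981, -0.0401]), array([16.9685, 75.1516]), 80.53622436523438)
blue blade (array([ 0.4762, -0.1462]), array([46.1875, 88.8545]), 88.50569915771484)
  handle (array([ 0.3965, -0.1427]), array([17.3954, 76.0452]), 88.13933563232422)
rackledge [[ 0.6085  0.0137]
 [ 0.6024 -0.2078]] roof [[ 0.6482  0.012 ]
 [ 0.6415 -0.2044]
 [ 0.7327  0.0108]
 [ 0.726  -0.214 ]]
mark 476 [477.1912 228.7584] [[ 0.6838 -0.1763]]
mat (array([0.4605, 0.3881]), array([167.404 , 128.0136]), 19.11299705505371)Traceback (most recent call last):
  File "<stdin>", line 22, in <module>
    return umr_minimum(a, axis, None, out, keepdims, initial, where)
ValueError: zero-size array to reduction operation minimum which has no identity
```

Run:
```python
from m import *
import pickle
V=pickle.load(open("v.pkl","rb"))
v=V["spat"]
b,g,r=[v.im[...,i].astype(int) for i in range(3)]
n,l,st,c=cv2.connectedComponentsWithStats(((b>1.6*r)&(b>90)).astype(np.uint8))
for i in range(1,n):
    if st[i,4]>200: print("mark",c[i],v.plane(c[i],.036))
v=V["scoop"]
m=np.zeros(v.im.shape[:2],bool); m[50:115,325:362]=(np.max(v.im,2)<70)[50:115,325:362]
print("handle",m.sum(),rect(v.plane(pts(m),.095)) if m.any() else 0)
for n in("scene","side"):
    w=V[n]; a,p,m=max(w.blobs("green"),key=lambda t:t[0]); cn=max(cv2.findContours(m.astype(np.uint8),0,2)[0],key=len)
    e=cv2.fitEllipse(cv2.convexHull(cn)); print(n,e,w.plane(e[0],.147))
print("tube hole (376,294)@.085",v.plane((376,293),.085), "base corners",v.plane([(328,233),(403,227)],.01))
c=v.im[40:200,200:420]; cv2.imwrite("pics/sc.png",cv2.resize(c,None,fx=3.5,fy=3.5,interpolation=cv2.INTER_CUBIC))
```

```text
mark [491.9087 115.5549] [[ 0.6879 -0.024 ]]
mark [485.5676 172.9777] [[ 0.6849 -0.0989]]
mark [262.7604 202.3565] [[ 0.4001 -0.1382]]
mark [476.3328 227.0507] [[ 0.682  -0.1737]]
handle 352 (array([0.5214, 0.4275]), array([15.9419, 48.734 ]), 27.73332405090332)
scene ((382.9962158203125, 163.77908325195312), (29.344970703125, 47.33142852783203), 94.3667221069336) [[0.5787 0.1782]]
side ((311.6849670410156, 263.52789306640625), (8.764830589294434, 11.437036514282227), 71.7379379272461) [[0.52   0.2275]]
tube hole (376,294)@.085 [[0.5702 0.1792]] base corners [[0.5105 0.2318]
 [0.6178 0.2397]]
```

View pics/sc.png

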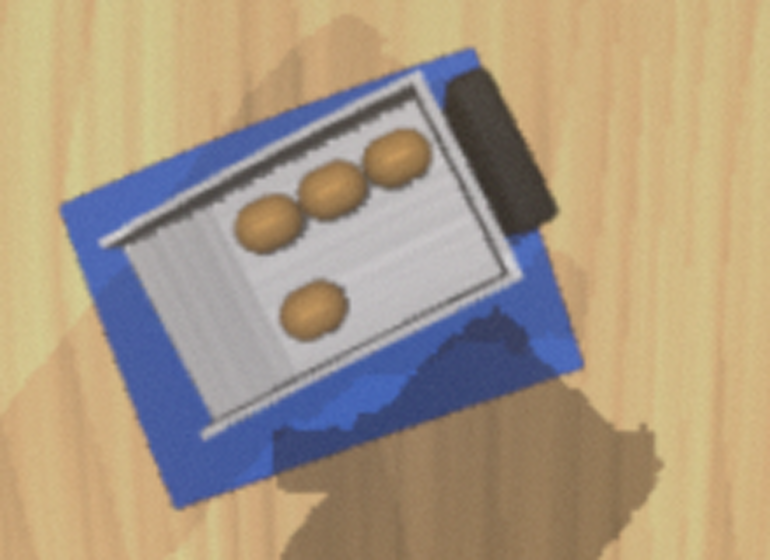

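The crop shows 4 beads in the scoop. Its handle is at the upper right and its yaw is about 27.8°, matching the measured handle rectangle. Next I push the blocks.

```bash
cat >> m.py <<'E'
HY=-.023; HC=np.array([.6442,-.3299]); hx=np.array([np.cos(HY),np.sin(HY)])
def hpt(x,y=0): return HC+(x-.128)*hx+y*np.array([-hx[1],hx[0]])
def toh(p): d=np.asarray(p)-HC; return np.array([d@hx+.128,d@[-hx[1],hx[0]]])
def look_blocks():
    ctrl.movep(np.array([.5,-.40,.25]),down(0)); v=View("wrist")
    C=holes(v,(200,55,490,165)); W=v.plane(C,.075); out=[]; W=list(W)
    from scipy.cluster.hierarchy import fcluster,linkage
    W=np.array(W); l=fcluster(linkage(W,"single"),.022,"distance")
    for i in set(l):
        P=W[l==i]; c,a,_=grid(P); out.append((c,a,len(P)))
    out.sort(key=lambda t:t[0][0]); 
    for c,a,n in out: print("block",n,"heater xy",toh(c)*1000,"rel yaw",a-HY)
    return v,out
def drag(c,a,tgt,z=.038):
    q=down(a+np.pi/2); 
    ctrl.movep(np.r_[c,.16],q); ctrl.movel(np.r_[c,z]); ctrl.close_gripper(20)
    print("w",ctrl.get_state()["width"])
    ctrl.movel(np.r_[hpt(tgt-.02),z+.0005],down(HY+np.pi/2),.06)
    ctrl.movel(np.r_[hpt(tgt+.003),z],None,.03); print(ctrl.get_state()["contact_force"])
    ctrl.ungrasp(); ctrl.movel(np.r_[hpt(tgt+.001),.16])
E
python3 - <<'E'
from m import *
v,o=look_blocks()
if [t[2] for t in o]==[6,6,6]:
    drag(o[1][0],o[1][1],.064); drag(o[0][0],o[0][1],0.)
    v,o=look_blocks()
cv2.imwrite("pics/b1.png",v.im); print(ctrl.get_state()["time"])
E
```

```text
block 6 heater xy [-71.5278  10.8224] rel yaw -0.11063413059207419
block 6 heater xy [23.36    3.0773] rel yaw -0.1858958953177597
block 7 heater xy [131.4352  -4.3158] rel yaw -0.5683457347289821
block 1 heater xy [155.4271  49.6678] rel yaw 0.023
7.7417
```

```bash
sed -i 's|W=v.plane(C,.075); out=\[\]; W=list(W)|W=v.plane(C,.075); out=[]; W=[p for p in W if toh(p)[0]<.152 and abs(toh(p)[1])<.06]|' m.py
python3 - <<'E'
from m import *
v,o=look_blocks()
if [t[2] for t in o]==[6,6,6]:
    drag(o[1][0],o[1][1],.064); drag(o[0][0],o[0][1],0.)
    v,o=look_blocks()
cv2.imwrite("pics/b1.png",v.im); print(ctrl.get_state()["time"])
E
```

```text
block 6 heater xy [-71.5239  10.7502] rel yaw -0.10580727063446685
block 6 heater xy [23.3783  3.1051] rel yaw -0.1966588551615872
block 3 heater xy [128.0627 -11.1346] rel yaw 0.0026798106008345535
block 3 heater xy [128.067   10.9516] rel yaw -0.002660093764961364
block 1 heater xy [139.3732  31.7958] rel yaw 0.023
8.0417
```

```bash
sed -i 's|,.022,"distance"|,.0232,"distance"|; s|abs(toh(p)\[1\])<.06|abs(toh(p)[1])<.03|' m.py
python3 - <<'E'
from m import *
v,o=look_blocks()
if [t[2] for t in o]==[6,6,6]:
    drag(o[1][0],o[1][1],.064); drag(o[0][0],o[0][1],0.)
    v,o=look_blocks()
cv2.imwrite("pics/b1.png",v.im); print(ctrl.get_state()["time"])
E
```

```text
block 6 heater xy [-71.5777  10.7447] rel yaw -0.11109572226148862
block 6 heater xy [23.3914  3.0918] rel yaw -0.19621779283351512
block 6 heater xy [128.0582   0.0073] rel yaw -0.004797219186527986
w 0.0459597073496373
[-10.3764  -0.2657  16.8414]
w 0.045997360731900035
[-11.4874  -0.2553  13.3364]
block 6 heater xy [-0.3383 -2.1845] rel yaw 0.01215940916635535
block 6 heater xy [63.847  -1.8458] rel yaw -0.0045863746855967676
block 6 heater xy [128.074   -0.0454] rel yaw -0.013623058139799415
20.075
```

```bash
cat > s.py <<'E'
from m import *
WELL=np.array([.572,.180]); SC=np.array([.462,.396]); SY=.484
def tcp(spout,yaw,th,flip):
    "TCP pose for the scoop with its lip at spout, yaw, tilted th front down"
    R=Ro.from_euler("ZY",[yaw,-th]).as_matrix()      # scoop axes
    p=spout+R@(np.array([.067,0,.051])-[-.064,0,.014])
    s=-1 if flip else 1
    T=R@np.array([[0,s,0],[s,0,0],[0,0,-1.]]).T
    return p,quat(T)
def lip(th,off=.03): return np.r_[WELL+off*np.array([np.cos(PY),np.sin(PY)]),np.interp(np.degrees(th),[0,25,40,90],[.19,.175,.163,.163])]
PY=.305
E
python3 - <<'E'
from s import *
import pickle
v=pickle.load(open("v.pkl","rb"))["scoop"]; print("bottle near",v.plane((441,133),0.),"jar",v.plane((455,215),0.))
st=ctrl.get_state()["qpos"]
for flip in(0,1):
  p0,q0=tcp(np.r_[SC+.0-.064*np.array([np.cos(SY),np.sin(SY)]),.018],SY,0,flip); print(flip,p0,ctrl.ik(p0,q0))
  for PY in(.1,.305,.484):
    import s; s.PY=PY
    for d in(0,30,60,68): p,q=tcp(s.lip(np.radians(d)),PY,np.radians(d),flip); print(PY,d,p,ctrl.ik(p,q))
E
```

```text
bottle near [[0.6682 0.3741]] jar [[0.7026 0.2532]]
0 [0.5213 0.4272 0.055 ] [-0.4549  0.7789 -0.4816  1.5604  0.4255  0.9082 -0.5989]
0.1 0 [0.7322 0.1961 0.227 ] [-0.1418  0.7449 -0.3472  1.069   0.2379  1.3642 -0.3515]
0.1 30 [0.6963 0.1925 0.2685] [-0.0832  0.4101 -0.4193  1.7256  0.5931  0.6086 -0.749 ]
0.1 60 [0.6351 0.1863 0.2949] [ 0.345   0.4944 -1.2244  2.301   2.0557  0.9986 -2.2135]
0.1 68 [0.6165 0.1845 0.2983] [ 0.2605  0.5584 -1.2252  2.4436  2.2087  1.274  -2.4029]
0.305 0 [0.7256 0.2283 0.227 ] [-0.1618  0.7557 -0.4057  1.058   0.2794  1.3775 -0.2148]
0.305 30 [0.6912 0.2175 0.2685] [ 0.0176  0.4236 -0.541   1.7276  0.5226  0.5719 -0.4972]
0.305 60 [0.6325 0.1991 0.2949] [ 0.4912  0.478  -1.2233  2.32    2.2964  0.7522 -2.2129]
0.305 68 [0.6147 0.1934 0.2983] [ 0.4457  0.541  -1.2248  2.4695  2.5005  1.0334 -2.4008]
0.484 0 [0.7145 0.2549 0.227 ] [-0.1712  0.7597 -0.4716  1.0655  0.324   1.3838 -0.1037]
0.484 30 [0.6826 0.2381 0.2685] [ 0.1002  0.4422 -0.6442  1.7243  0.4438  0.5609 -0.2609]
0.484 60 [0.6282 0.2095 0.2949] [ 0.6093  0.4898 -1.222   2.3051  2.5512  0.
[... 555 characters left out ...]
.2283 0.227 ] [ 0.1012  0.948  -1.2264  1.053   0.8718  1.6213  2.5883]
0.305 30 [0.6912 0.2175 0.2685] [-0.6362  0.4156  0.4224  1.7357 -0.3548  0.5191 -2.8633]
0.305 60 [0.6325 0.1991 0.2949] [ 0.4912  0.478  -1.2233  2.32    2.2964  0.7522  0.9287]
0.305 68 [0.6147 0.1934 0.2983] [ 0.4457  0.541  -1.2248  2.4695  2.5005  1.0334  0.7408]
0.484 0 [0.7145 0.2549 0.227 ] [-0.5216  0.7537  0.3391  1.0725 -0.2354  1.3506 -2.8751]
0.484 30 [0.6826 0.2381 0.2685] [-0.5259  0.4022  0.2836  1.732  -0.4087  0.5372 -2.649 ]
0.484 60 [0.6282 0.2095 0.2949] [ 0.6093  0.4898 -1.222   2.3051  2.5512  0.5443  0.8881]
0.484 68 [0.6116 0.2008 0.2983] [ 0.6052  0.5543 -1.2245  2.4492  2.7906  0.8142  0.7099]
```

Run:
```python
import s; from s import *
print(ctrl.get_state()["time"])
ds=(0,15,30,45,60,65)
for flip in(0,1):
  for PY in np.arange(-3.1,3.1,.25):
    s.PY=PY; Q=[]
    for d in ds:
        p,q=tcp(s.lip(np.radians(d)),PY,np.radians(d),flip); Q.append(ctrl.ik(p,q))
    if any(x is None for x in Q): print(flip,round(PY,2),"none at",[d for d,x in zip(ds,Q) if x is None]); continue
    Q=np.array(Q); print(flip,round(PY,2),np.abs(np.diff(Q,axis=0)).max(1),Q[0],Q[-1])
print(ctrl.get_state()["time"])
```

```text
20.075
0 -3.1 none at [45, 60, 65]
0 -2.85 none at [45, 60, 65]
0 -2.6 none at [45, 60, 65]
0 -2.35 none at [60, 65]
0 -2.1 none at [65]
0 -1.85 [0.2715 0.2456 0.2548 0.2212 1.0966] [-0.1588  0.3583  0.0912  1.7638 -0.0375  1.0211 -1.9038] [-1.0396  1.1182  1.1496  1.1659  0.0979  1.7676 -1.854 ]
0 -1.6 [0.2909 0.2362 0.235  0.2499 0.1028] [-0.1159  0.4171  0.0585  1.6647 -0.0272  1.0606 -1.6491] [-0.5796  0.7982 -0.2333  1.3317  0.8748  1.9613 -2.5021]
0 -1.35 [0.2949 0.2794 0.2647 0.2982 0.0821] [-0.089   0.4778  0.0176  1.5575 -0.009   1.1064 -1.4194] [-0.5463  0.7308 -0.3733  1.5141  1.0314  1.8544 -2.4991]
0 -1.1 [0.2778 0.3223 0.3589 0.2828 0.0867] [-0.075   0.5377 -0.033   1.4478  0.0185  1.1564 -1.2108] [-0.5415  0.6539 -0.4221  1.6995  1.1613  1.7038 -2.4791]
0 -0.85 [0.2474 0.3585 0.4689 0.2927 0.132 ] [-0.0708  0.5948 -0.0949  1.3411  0.0568  1.2083 -1.0197] [-0.4808  0.5865 -0.5262  1.8811  1.3207  1.5804 -2.4783]
0 -0.6 [0.2315 0.3824 0.5366 0.3991 0.2695] [-0.0786  0.6469 -0.1601  1.2433  0.1011  1.2591 -0.8379] [-0.2909  0.5622 -0.7872  2.052   1.5231  1.5458 -2.4795]

[... 4597 characters left out ...]
 1.745  -1.0952  1.3494 -0.811 ]
1 1.9 [0.3178 0.3185 0.2646 0.1947 0.0653] [-0.4613  0.4983 -0.2382  1.5291  0.1251  1.1291 -1.9668] [ 0.1314  0.6906 -0.0846  1.5597 -0.9486  1.5498 -0.8214]
1 2.15 [0.3511 0.2734 0.2002 0.215  0.0723] [-0.378   0.4467 -0.3679  1.6359  0.176   1.0918 -1.7859] [ 0.0753  0.7725 -0.0788  1.3752 -0.8274  1.7478 -0.806 ]
1 2.4 [0.3611 0.222  0.2263 0.2424 0.0844] [-0.2732  0.3988 -0.4918  1.7361  0.2118  1.0596 -1.5781] [ 0.0086  0.8509 -0.073   1.197  -0.7194  1.942  -0.7626]
1 2.65 [0.3137 0.252  0.2646 0.4138 0.3958] [-0.1839  0.3487 -0.5542  1.8244  0.2117  1.0273 -1.313 ] [ 0.2684  1.0774 -1.0293  1.0251 -0.1555  1.962  -1.2002]
1 2.9 none at [60, 65]
20.075
```

```bash
sed -i 's/^PY=.305/PY=1.9/' s.py
cat >> s.py <<'E'
def home(z): return tcp(np.r_[SC-.064*np.array([np.cos(SY),np.sin(SY)]),.018+z],SY,0,0)
def level(f): 
    "f 0 above mat .. 1 over the well"
    a=home(.17)[0]; b,_=tcp(lip(0),PY,0,0); y=SY+f*(PY-SY); p=a+f*(b-a)
    return p,tcp(lip(0),y,0,0)[1]
E
python3 - <<'E'
from s import *
p,q=home(.12); ctrl.movep(p,q); v=View("wrist"); cv2.imwrite("pics/g0.png",v.im)
p,q=home(0); ctrl.movel(p,q,.1); ctrl.close_gripper(80); print(ctrl.get_state()["width"])
p,q=home(.17); ctrl.movel(p,q,.1); st=ctrl.get_state(); print(st["width"],st["contact_force"],st["tcp_pos"])
for f in(.33,.67,1): p,q=level(f); ctrl.movel(p,q,.08); st=ctrl.get_state(); print(st["tcp_pos"],st["width"],st["time"])
v=View("wrist"); cv2.imwrite("pics/g1.png",v.im); cv2.imwrite("pics/g1s.png",View("side").im)
E
```

```text
0.013054171699534458
0.013709814509734367 [-0.6027 -0.7661 -2.9265] [0.5212 0.427  0.2243]
[0.5208 0.396  0.2255] 0.012714816479932362 27.5083
[0.5202 0.3643 0.2264] 0.01333186755250553 28.1417
[0.5197 0.3331 0.2271] 0.013085510427178738 28.7583
```

View pics/g1s.png

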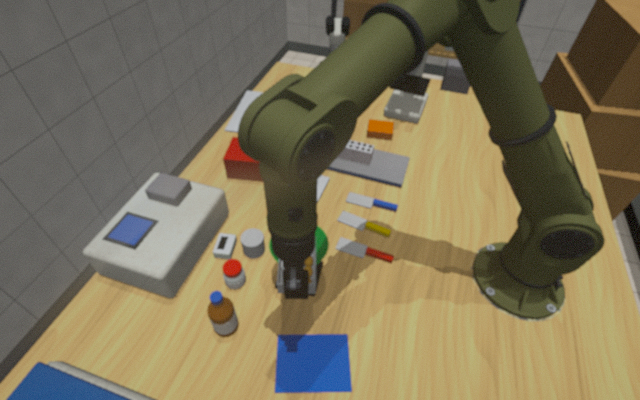

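The scoop hangs level over the funnel at about (298,265), with the mat empty. Now I pour.

```bash
python3 - <<'E'
from s import *
for d in (12,22,30,38,46,54,62,65):
    p,q=tcp(lip(np.radians(d)),PY,np.radians(d),0); ctrl.movel(p,q,.04)
ctrl.pause(.8); st=ctrl.get_state(); print(st["time"],st["width"],st["tcp_pos"],p,st["contact_force"])
cv2.imwrite("pics/p1.png",np.vstack([View("side").im[180:380,180:500],View("scene").im[60:260,270:590]]).repeat(1,0));
E
python3 -c "
import cv2;i=cv2.imread('pics/p1.png');cv2.imwrite('pics/p1b.png',cv2.resize(i,None,fx=1.5,fy=1.5))"
```

```text
34.2333 0.013144528834208268 [0.5552 0.229  0.2974] [0.5552 0.229  0.2974] [ 0.7855 -0.0001 -1.8196]
```

View pics/p1b.png

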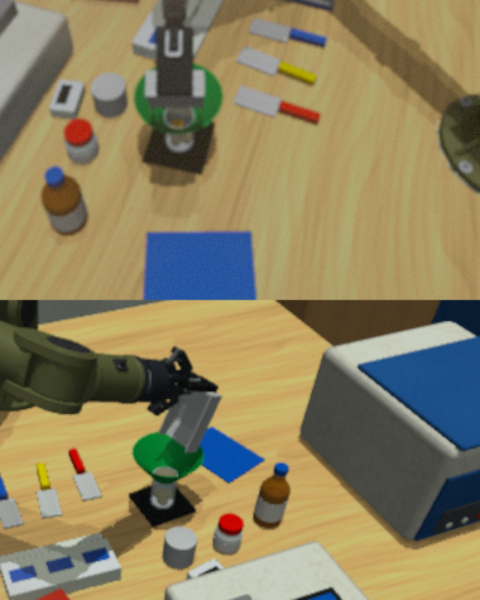

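The scoop is steeply tipped over the funnel, a bead is visible in the throat, and none are on the bench. The weight also dropped by about 1 N. Next the scoop goes back, with a check down the funnel.

Run:
```python
from s import *
for d in (45,22,0):
    p,q=tcp(lip(np.radians(d)),PY,np.radians(d),0); ctrl.movel(p,q,.08)
for f in(.5,0): p,q=level(f); ctrl.movel(p,q,.12)
p,q=home(.02); ctrl.movel(p,q,.12); p,q=home(.0008); ctrl.movel(p,q,.03)
print(ctrl.get_state()["contact_force"]); ctrl.ungrasp(); p,q=home(.15); ctrl.movel(p,q)
ctrl.movep(np.array([.572,.12,.28]),down(0)); v=View("wrist"); cv2.imwrite("pics/f1.png",v.im)
print(v.proj(np.r_[WELL,.085]),ctrl.get_state()["time"])
```

```text
[ 0.355   0.0849 -1.9683]
[[321.5411 122.1961]] 43.475
```

View pics/f1.png

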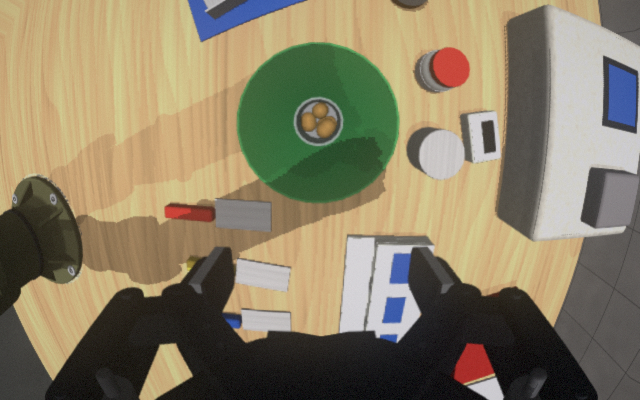

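Three beads are visible packed in the throat at (320,122), with a fourth beneath, and nothing is spilled. Next, the spatulas.

```bash
cat > sp.py <<'E'
from m import *
RO=np.array([.645,-.0975]); RY=-.033; rx=np.array([np.cos(RY),np.sin(RY)]); ry=np.array([-rx[1],rx[0]])
def rpt(x,y): return RO+x*rx+y*ry
def tor(p): d=np.asarray(p)-RO; return np.array([d@rx,d@ry])
ROI={"red":(274,25,355,75),"yellow":(290,98,370,160),"blue":(291,175,365,222)}
def look():
    ctrl.movep(np.array([.47,-.10,.25]),down(0)); return View("wrist")
def spat(v,c):
    "blade/handle junction and heading"
    P=v.plane(pts(gray(v,ROI[c],70)),.005); ctr,sz,_=rect(P)
    a=np.linalg.svd(P-P.mean(0),full_matrices=False)[2][0]; a=a*np.sign(a[0])
    ln=(P-ctr)@a; tip=ctr+a*ln.max()
    print(c,"tip",tip,"size",sz,"yaw",np.arctan2(a[1],a[0])); return tip-.085*a,np.arctan2(a[1],a[0])
def insert(o,a,slot,g=.024,zg=.003):
    d=np.array([np.cos(a),np.sin(a)]); q=down(a+np.pi/2); c=o-g*d
    ctrl.movep(np.r_[c,.10],q); ctrl.movel(np.r_[c,zg]); ctrl.close_gripper(40); w=ctrl.get_state()["width"]
    ctrl.movel(np.r_[c,zg+.05]); qr=down(RY+np.pi/2); zi=zg+.0165
    ctrl.movel(np.r_[rpt(-.10-g-.03,slot),zg+.05],qr); ctrl.movel(np.r_[rpt(-.10-g-.03,slot),zi],None,.08)
    st=ctrl.get_state(); print("w",w,st["width"],st["contact_force"])
    ctrl.movel(np.r_[rpt(-.025-g,slot),zi],None,.06); print(ctrl.get_state()["contact_force"])
    ctrl.movel(np.r_[rpt(-.0092-g,slot),zi],None,.03); print(ctrl.get_state()["contact_force"])
    ctrl.movel(np.r_[rpt(-.0092-g,slot),zi-.0038],None,.03); ctrl.ungrasp()
    ctrl.movel(np.r_[rpt(-.0092-g,slot),.12]); print(ctrl.get_state()["time"])
E
python3 - <<'E'
from sp import *
v=look(); S={c:spat(v,c) for c in ROI}
for c in S:
    o,a=S[c]; c0=o-.024*np.array([np.cos(a),np.sin(a)]); print(c,o,ctrl.ik(np.r_[c0,.003],down(a+np.pi/2)))
o,a=S["blue"]; insert(o,a,-.075)
cv2.imwrite("pics/i1.png",look().im)
E
```

```text
red tip [0.4995 0.0433] size [45.7351 85.6598] yaw -0.06627447621775034
yellow tip [ 0.5214 -0.0609] size [45.6339 85.6742] yaw -0.16603005867638687
blue tip [ 0.5206 -0.1474] size [46.0745 88.4828] yaw -0.029077426994916715
red [0.4147 0.0489] [ 0.0609  0.5744 -0.3658  2.3502  0.6796  0.3144  0.5991]
yellow [ 0.4375 -0.0469] [ 0.2966  0.5886 -0.368   2.2946  0.6193  0.3512  0.8013]
blue [ 0.4357 -0.1449] [ 0.5559  0.6072 -0.4043  2.2434  0.6181  0.3977  1.1794]
w 0.019164998435062485 0.019105006224596183 [-0.3821 -0.1012 -1.2192]
[-0.0363 -0.1057 -0.3167]
[-0.5654 -0.3575 -1.2873]
53.2167
```

View pics/i1.png

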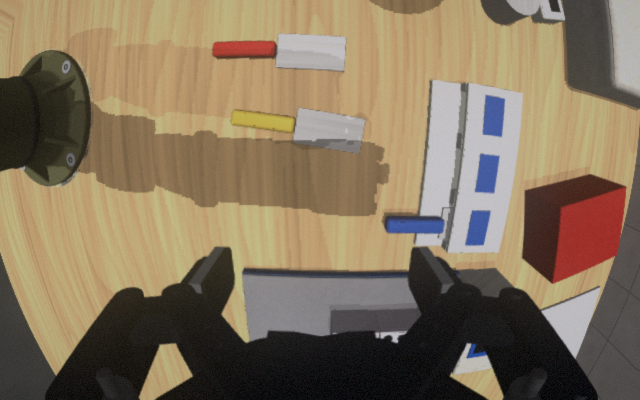

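Blue is in the lower slot, its handle front at about (443,226), near the roof edge at about (450,226). I do the other two the same way, then measure.

Run:
```python
from sp import *
v=look(); o,a=spat(v,"yellow"); insert(o,a,0)
v=look(); o,a=spat(v,"red"); insert(o,a,.075)
ctrl.movep(np.array([.55,-.18,.25]),down(0)); v=View("wrist"); cv2.imwrite("pics/i2.png",v.im)
b,g,r=[v.im[...,i].astype(int) for i in range(3)]
for c,m in{"red":(r>2*g)&(r>2*b)&(r>50),"yellow":(r>2.3*b)&(g>2*b)&(g>.75*r)&(r>50),"blue":(b>1.5*r)&(b>50)}.items():
    n,l,st,_=cv2.connectedComponentsWithStats(m.astype(np.uint8))
    for i in range(1,n):
        if st[i,4]<150: continue
        R=np.array([tor(p) for p in v.plane(pts(l==i),.032)])
        if -.12<R[:,0].mean()<-.02: print(c,st[i,4],"x",R[:,0].min(),R[:,0].max(),"y",R[:,1].min(),R[:,1].max())
look_blocks(); print(ctrl.get_state()["time"])
```

```text
yellow tip [ 0.5215 -0.0607] size [45.6365 85.5966] yaw -0.16385711560373512
w 0.0189130153486422 0.019191790439169805 [-0.0054 -0.0786 -0.4682]
[-0.051   0.2237 -1.1064]
[ 0.4702  0.3257 -1.6   ]
63.3083
red tip [0.4997 0.0432] size [45.9644 85.9006] yaw -0.06995380488152506
w 0.0190309455593165 0.018737710580052237 [-0.0193  0.1356 -0.5868]
[ 0.4845 -0.5521 -0.4099]
[ 0.5682 -1.0661 -0.5795]
73.1667
red 975 x -0.0893757313853531 -0.012147085489941074 y 0.06315424978832261 0.0821150246058603
yellow 298 x -0.0889587000586251 -0.04115223913722744 y -0.010304724099100092 0.0075313758832083345
blue 940 x -0.08841520777368955 -0.011443725829528819 y -0.08449412458036902 -0.06651431160506345
block 6 heater xy [-0.4477 -2.2168] rel yaw 0.001485658439742358
block 6 heater xy [63.8785 -1.8327] rel yaw -0.0017786501023263242
block 7 heater xy [131.1698  -4.2995] rel yaw -0.5599968251241666
75.1
```

View pics/i2.png

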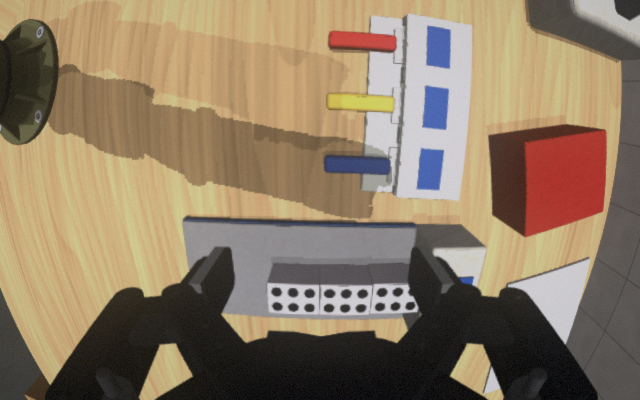

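All three handles end at rack x of about −89 mm, so the tips sit at about +76 mm. The blocks are still flush. Last I check the scoop.

Run:
```python
from s import *
ctrl.movep(np.array([.50,.33,.27]),down(0)); v=View("wrist"); cv2.imwrite("pics/e1.png",v.im)
m=np.zeros(v.im.shape[:2],bool); m[50:115,325:362]=(np.max(v.im,2)<70)[50:115,325:362]
print("handle",rect(v.plane(pts(m),.099)))
ctrl.movep(np.array([.55,.05,.35]),down(0)); print(ctrl.get_state()["time"])
im=np.vstack([View("scene").im[100:300,160:480],v.im[0:200,150:470]]); cv2.imwrite("pics/e2.png",cv2.resize(im,None,fx=1.5,fy=1.5))
```

```text
handle (array([0.5186, 0.4263]), array([15.0519, 48.1443]), 27.045814514160156)
78.8667
```

View pics/e2.png

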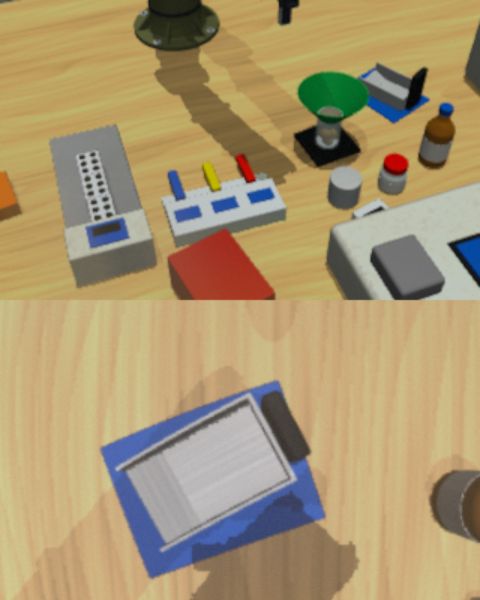

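The scoop stands empty on its mat, the blocks are in a row, and all three spatulas are in the rack with the bystanders untouched.

```bash
python3 -c "
from station import ctrl
print(ctrl.close_job())"
```

```text
the job is handed in; nothing more can be done
None
```

I handed the job in after about 79 s of the 208 s; the last pictures show the blocks flush and square, three of the four beads visible in the tube with none spilled, the scoop upright on its mat, all three spatulas home in the rack and the bystanders unmoved, but no verdict came back.

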